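# Rack the chamfered dowels

### The job

Three wooden dowels stand loose on the worktop, two with a chamfered top end and one with a square top end. Stand the two chamfered dowels fully down in the two empty bores of the wooden rack, one in each, chamfered end up like the one already there, and leave the square-ended dowel standing where it is.

Things in the scene. Friction and masses are not known exactly. Their poses are not given: they have to be found in the camera images.
- dowel_a_mid (a point): Loose plain wooden dowel standing upright on the worktop, 38 mm diameter, 130 mm long, about 0.1 kg. Its lower end is square; its upper end is chamfered: over the top 13 mm it tapers to a 16 mm wide flat. The point is its centre, on the axis, 65 mm above the foot; z points along the axis to the chamfered end.
- dowel_b_mid (a point): Loose plain wooden dowel standing upright on the worktop, 38 mm diameter, 130 mm long, about 0.1 kg. Its lower end is square; its upper end is chamfered: over the top 13 mm it tapers to a 16 mm wide flat. The point is its centre, on the axis, 65 mm above the foot; z points along the axis to the chamfered end. Identical to the other chamfered dowel; either may go in either bore.
- dowel_square_mid (a point): Loose wooden dowel of the same wood and size (38 mm diameter, 130 mm long) with both ends square, standing upright on the worktop among the others. The point is its centre, 65 mm above the foot. It is not to be racked.
- rack: Wooden rack fixed to the worktop: a beam 90 mm (x) by 340 mm (y) by 60 mm high, origin at the centre of its underside, z up. Three round blind bores in a row along its y axis, at x = 0 and y = -110, 0 and +110 mm; each 54 mm wide with a 4 mm chamfered mouth, 45 mm deep (bore floor 15 mm above the worktop). The middle bore holds a fixed chamfered dowel whose top is 145 mm above the worktop; the two outer bores are empty. A racked dowel has its centre 80 mm above the worktop.
There are look-alikes about, which are no part of the job. Leave any red look-alike of the part that bears dowel_a_mid alone.

How it is judged (in metres and radians):
At the end, for the whole second after the job is handed in: Each outer bore holds one chamfered dowel, chamfered end up, upright within 10 degrees, standing on the bore floor (centre 70 to 88 mm above the worktop, within 15 mm of the bore axis in rack x and y); the square-ended dowel is upright within 10 degrees, within 30 mm of its start (((y of dowel_a_mid in the frame of rack between 0.095 and 0.125 m and x of dowel_a_mid in the frame of rack between -0.015 and 0.015 m and z of dowel_a_mid in the frame of rack between 0.07 and 0.088 m and angle between each of dowel_a_mid, dowel_b_mid's own z axis and vertical below 0.17 rad and y of dowel_b_mid in the frame of rack between -0.125 and -0.095 m and x of dowel_b_mid in the frame of rack between -0.015 and 0.015 m and z of dowel_b_mid in the frame of rack between 0.07 and 0.088 m) or (y of dowel_a_mid in the frame of rack between -0.125 and -0.095 m and x of dowel_a_mid in the frame of rack between -0.015 and 0.015 m and z of dowel_a_mid in the frame of rack between 0.07 and 0.088 m and angle between each of dowel_a_mid, dowel_b_mid's own z axis and vertical below 0.17 rad and y of dowel_b_mid in the frame of rack between 0.095 and 0.125 m and x of dowel_b_mid in the frame of rack between -0.015 and 0.015 m and z of dowel_b_mid in the frame of rack between 0.07 and 0.088 m)) and distance of dowel_square_mid from where it was at the start of the episode below 0.03 m and angle between dowel_square_mid's own z axis and vertical below 0.17 rad); the robot touches nothing.
It fails at once if the square-ended dowel is knocked over or carried off (angle between dowel_square_mid's own z axis and vertical above 0.5 rad or distance of dowel_square_mid from where it was at the start of the episode above 0.06 m).
It also fails if it takes over 64 s, if anything falls off the work surface, if the arm or the gripper's body presses on something with over 40 N, if the wrist force passes 120 N, or if a joint passes its speed limit or range.

### The arm

A 6-joint arm with a two-finger parallel gripper is mounted at the origin on the work surface; the furniture and walls round the work are solid. World frame = base frame: x ahead of the robot, y to its left, z up, the work surface at z = 0. Lengths are in m, angles in degrees, forces in N, time in s.
With the tool pointing down it reaches from about 0.25 to 0.725 m from the base axis. Payload 9.7 kg.
Tool frame: the origin (TCP) lies at the very end of the fingers, on their centre line; the grasp point (between the pads) lies 19 mm behind it (bot.grip_depth is the distance from the TCP to the grasp point, in m); z points along the fingers, y is the direction in which the jaws open and shut (so a half turn about z gives the same grasp; the last joint's range is limited). The gripper opens to 85 mm and grips with 20 to 120 N. Pads are 22 mm wide; open, the fingers measure 114 mm over their backs; the gripper's body (76 mm by 85 mm) begins 54 mm behind the grasp point. The pads swing forward as they close: fully open they stand 13 mm farther back than shut.
Start: joints at [72.193, 4.979, 10.078, 95.1, 0, 90], TCP at [0.168, 0.524, 0.2] pointing down, gripper open.
Joint ranges: [-179.16, 179.16], [-48.56, 103.87], [-65.8, 70.77], [-126.05, 130.52], [-82.76, 87.17], [-180, 180]. Speed limits (degrees/s): [127.2, 127.2, 147.25, 180, 180, 180].

### API

Orientations are given as [roll, pitch, yaw] about the fixed x, y, z axes, in that order (R = Rz(yaw) Ry(pitch) Rx(roll)).
In Python, from workcell import telemetry, optics, order, bot gives the robot as it stands. The module is installed in compiled form; this text tells all that it offers.
- The arm moves only by the shell command python3 -m inch 'ROWS' [FORCE]. ROWS is JSON, a list of rows, each a list of 7 numbers: the shift along the tool's x, y, z in m, then the turn, a rotation vector about the tool's x, y, z in rad, then the closure, from 0 (fully open) to 1 (shut). In form: [[tx, ty, tz, rx, ry, rz, grip], ...]. A call has 1 to 12 rows; each row is the pose to reach, as a shift and turn from the pose commanded when the call began, along the tool's axes at that moment; what a row does not reach only later rows make up. A row lasts 1/12 s, in which the tool goes at most 41.7 mm and 7.16 degrees, less where a joint would pass 70% of its speed; a pose out of reach is approached as far as the arm can. A call with a gripper value outside its range is refused whole. The fingers move at their own pace and stop on an object; FORCE is the grip in N (left out, the last holds). Time passes only in rows, so rows that repeat a pose let the fingers close. It gives the time, the measured TCP pose, the force and the opening at its end, in the units of the state.
- telemetry.get_obs(): the state, without advancing time (a new reading comes with each control period).
- optics.camera(name): name is "side" or "top" or "wrist"; returns (picture, depth): 400x640x3 uint8, red, green, blue; 400x640 float32, m along the optical axis (not along the pixel's ray), 0 where there is no reading.
- optics.camera_info(name): a dict with "camera_matrix" (3x3 intrinsics, pixels), "xyz" and "attitude" of the camera in the world; the wrist camera has in their place "mount" (4x4, takes a point from camera to tool coordinates, whose origin is the TCP and whose axes are the flange's). Camera axes: x right, y down, z forward; pixel columns grow to the right and rows downward; lengths in m; the calibration is good to about 2 mm. The wrist camera is an equidistant fisheye: a pixel r from the principal point sees the ray r / f radians off the axis. A picture is of the moment at which its call begins: read the wrist's pose just before it. camera_info takes no time and is no camera call.
- order.job_done(): hands the job in, once; it reports no verdict.
The state is a dict: "time": time; "q": joint angles; "qd": joint speeds; "joint_efforts": joint torques, N m; "ee_pos": TCP position; "tcp_rot": TCP orientation; "wrist_force": force on the tool from outside, world axes, zero at the start; "torque": the same for the moment, N m; "opening": finger opening in m.
Only numpy, scipy, OpenCV 4.12 (cv2) and the standard library are available. Lean on these libraries where they do the work, as an engineer would, in place of code of your own. Each camera call takes 0.05 s, during which the arm holds its last target. There are 200 camera calls.

## Working session

There is one attempt and no reset: what is moved stays moved. The work goes in short steps, Python scripts to look and compute and a shell command to move; the robot and the scene stay as the last step left them, time stands still between calls to the robot, and variables do not carry over. Pictures are saved under pics/ and viewed, about 8 in all and at most 12, crops included, and the job is handed in when it is done.

```bash
mkdir -p pics
python3 - <<'E'
from workcell import telemetry, optics, bot
import cv2, numpy as np
o=telemetry.get_obs(); print({k:np.round(v,4).tolist() for k,v in o.items()}, bot.grip_depth)
for n in ("top","side","wrist"):
    p,d=optics.camera(n); cv2.imwrite(f"pics/{n}0.png",p[:,:,::-1]); np.save(f"pics/{n}0.npy",d)
    print(n,{k:np.round(v,4).tolist() for k,v in optics.camera_info(n).items() if not isinstance(v,str)})
E
```

```text
{'time': 0.0, 'q': [72.1921, 5.0111, 10.0325, 95.0988, -0.0002, 90.001], 'qd': [-0.0068, -0.0803, -0.0379, 0.0449, -0.0351, 0.0267], 'joint_efforts': [-0.0011, -52.0381, 46.4809, 0.0163, -0.0002, -0.0], 'ee_pos': [0.1681, 0.5234, 0.1991], 'tcp_rot': [-179.9226, 0.0002, 162.191], 'wrist_force': [0.0505, -1.3884, -0.0548], 'torque': [0.008, 0.0331, 0.0483], 'opening': 0.0853} 0.0187
top {'camera_matrix': [[371.2833, 0.0, 323.887], [0.0, 371.2833, 208.5111], [0.0, 0.0, 1.0]], 'xyz': [0.2915, -0.0982, 0.8965], 'attitude': [-167.9581, 0.1099, -98.2335]}
side {'camera_matrix': [[382.4891, 0.0, 315.3873], [0.0, 382.4891, 200.2745], [0.0, 0.0, 1.0]], 'xyz': [0.2801, -0.7326, 0.6073], 'attitude': [-130.4507, -1.1604, -17.2526]}
wrist {'camera_matrix': [[309.7069, 0.0, 317.3159], [0.0, 309.7069, 199.4546], [0.0, 0.0, 1.0]], 'mount': [[-0.0006, -0.961, -0.2765, 0.0704], [1.0, -0.0008, 0.0005, 0.001], [-0.0007, -0.2765, 0.961, -0.1722], [0.0, 0.0, 0.0, 1.0]]}
```

View pics/top0.png

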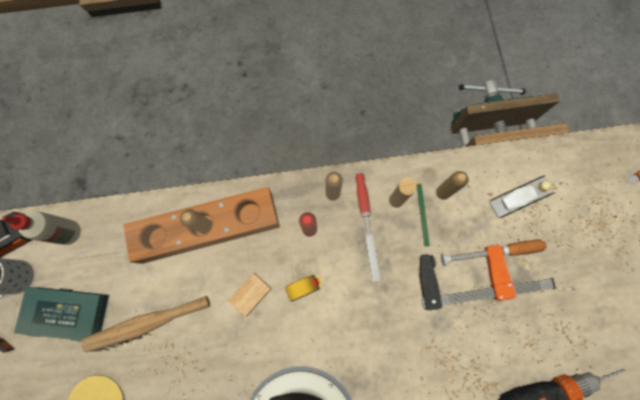

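View pics/side0.png

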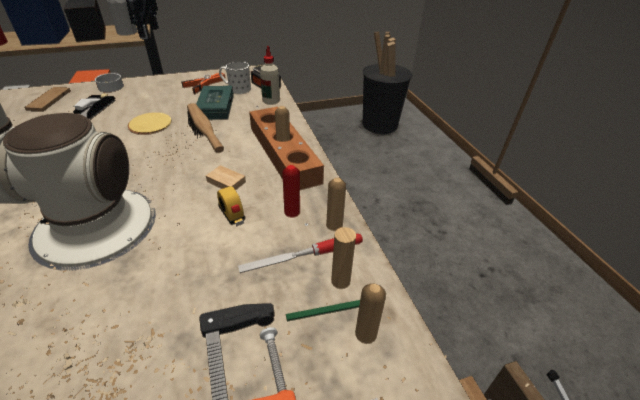

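```bash
cat > h.py <<'E'
import numpy as np, cv2
from scipy.spatial.transform import Rotation as R
from workcell import optics, telemetry
def pose(n):
    i=optics.camera_info(n); return np.array(i["camera_matrix"]),R.from_euler('xyz',i["attitude"],degrees=True).as_matrix(),np.array(i["xyz"])
def world(n,d):
    K,r,t=pose(n); v,u=np.mgrid[:d.shape[0],:d.shape[1]]
    c=np.stack([(u-K[0,2])/K[0,0]*d,(v-K[1,2])/K[1,1]*d,d],-1); return c@r.T+t
def ray(n,u,v,z):
    K,r,t=pose(n); w=r@np.array([(u-K[0,2])/K[0,0],(v-K[1,2])/K[1,1],1]); return t+w*(z-t[2])/w[2]
E
python3 - <<'E'
from h import *
p=cv2.imread("pics/top0.png"); d=np.load("pics/top0.npy"); P=world("top",d)
z=P[...,2]
print("table z",np.median(z[250:260,330:350]))
for nm,(u,v) in dict(A=(334,185),red=(308,223),sq=(406,188),B=(455,183),mid=(190,217)).items():
    s=np.s_[v-22:v+22,u-22:u+22]; q=P[s].reshape(-1,3); q=q[d[s].ravel()>0]
    top=np.percentile(q[:,2],99.5); base=.06 if nm=="mid" else 0
    t=q[q[:,2]>top-.006]; b=q[q[:,2]>base+.02]
    print(nm,"ztop",top.round(4),"flat c",t.mean(0).round(4),len(t),"ext",b.min(0).round(3),b.max(0).round(3))
# rack top
m=((abs(z-.06)<.008)&(d>0)).astype(np.uint8); m[:, :110]=0; m[:,285:]=0; m[:180]=0;m[270:]=0
c=max(cv2.findContours(m,cv2.RETR_EXTERNAL,cv2.CHAIN_APPROX_NONE)[0],key=cv2.contourArea)[:,0]
w=np.array([ray("top",u,v,.06)[:2] for u,v in c],np.float32); print("rack rect",cv2.minAreaRect(w))
hm=((z<.045)&(d>0)).astype(np.uint8); hm[cv2.drawContours(np.zeros_like(m),[c[:,None]],-1,1,-1)==0]=0
n,l,st,ce=cv2.connectedComponentsWithStats(hm)
for i in range(1,n):
    if st[i,4]>30: print("hole",st[i],ce[i].round(1))
c1=cv2.resize(p[160:270,110:290],None,fx=4,fy=4,interpolation=cv2.INTER_CUBIC)
c2=cv2.resize(p[150:250,290:480],None,fx=4,fy=4,interpolation=cv2.INTER_CUBIC)
cv2.imwrite("pics/c1.png",cv2.resize(np.vstack([np.pad(c1,((0,0),(0,40),(0,0))),c2]),None,fx=.7,fy=.7))
E
```

```text
table z 0.0013535964562133573
A ztop 0.1324 flat c [ 0.5159 -0.1497  0.1299] 96 ext [ 0.498 -0.211  0.021] [ 0.549 -0.131  0.135]
red ztop 0.1329 flat c [ 0.4345 -0.0813  0.1302] 102 ext [ 0.417 -0.099  0.022] [ 0.454 -0.062  0.136]
sq ztop 0.1335 flat c [ 0.4762 -0.3024  0.1312] 241 ext [ 0.457 -0.32   0.021] [ 0.495 -0.283  0.135]
B ztop 0.1319 flat c [ 0.4793 -0.4202  0.1295] 100 ext [ 0.46  -0.439  0.021] [ 0.497 -0.402  0.134]
mid ztop 0.1484 flat c [0.474  0.1627 0.1458] 103 ext [0.455 0.145 0.08 ] [0.494 0.183 0.15 ]
rack rect ((0.4743347764015198, 0.16417954862117767), (0.09225991368293762, 0.3415580093860626), 6.822254657745361)
hole [237 201  22  22 373] [247.4 211.9]
hole [191 214  21  22  97] [203.7 225.8]
hole [143 226  22  22 363] [153.7 236.3]
```

View pics/c1.png

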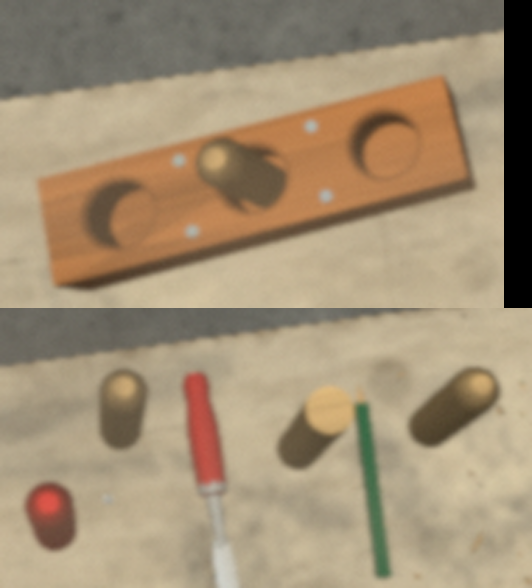

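Candidates in the top view are the chamfered dowels A (334,185) and B (455,183), the square dowel (406,188, pale wide flat), the red look-alike (308,223) and the fixed rack dowel (190,217). The crop confirms that A and B have small, rounded-in tops and that (406,188) has a full-width flat. The measured sizes and heights match the description. The rack is centred at (0.474, 0.164) with yaw 6.8°. I'll go above A, turning the tool to yaw 90.

```bash
python3 -m inch '[[-0.538,-0.535,-0.05,0,0,1.26,0],[-0.538,-0.535,-0.05,0,0,1.26,0],[-0.538,-0.535,-0.05,0,0,1.26,0],[-0.538,-0.535,-0.05,0,0,1.26,0],[-0.538,-0.535,-0.05,0,0,1.26,0],[-0.538,-0.535,-0.05,0,0,1.26,0],[-0.538,-0.535,-0.05,0,0,1.26,0],[-0.538,-0.535,-0.05,0,0,1.26,0],[-0.538,-0.535,-0.05,0,0,1.26,0],[-0.538,-0.535,-0.05,0,0,1.26,0],[-0.538,-0.535,-0.05,0,0,1.26,0],[-0.538,-0.535,-0.05,0,0,1.26,0]]' 40
```

```text
time: 1.15
ee_pos: [0.3978, 0.0784, 0.2329]
tcp_rot: [180.0, -0.0, 89.9]
wrist_force: [1.0, 1.9, 0.4]
opening: 0.0854
```

```bash
python3 -m inch '[[-0.228,0.118,0.033,0,0,0,0],[-0.228,0.118,0.033,0,0,0,0],[-0.228,0.118,0.033,0,0,0,0],[-0.228,0.118,0.033,0,0,0,0],[-0.228,0.118,0.033,0,0,0,0],[-0.228,0.118,0.033,0,0,0,0],[-0.228,0.118,0.033,0,0,0,0],[-0.228,0.118,0.033,0,0,0,0]]'
cat >> h.py <<'E'
def wrist():
    o=telemetry.get_obs(); p,d=optics.camera("wrist"); i=optics.camera_info("wrist"); K=np.array(i["camera_matrix"]); M=np.array(i["mount"])
    v,u=np.mgrid[:400,:640]; a=(u-K[0,2])/K[0,0]; b=(v-K[1,2])/K[1,1]; th=np.hypot(a,b)+1e-9
    c=np.stack([np.tan(th)*a/th*d,np.tan(th)*b/th*d,d],-1); c[th>1.4]=np.nan
    T=c@M[:3,:3].T+M[:3,3]; r=R.from_euler('xyz',o["tcp_rot"],degrees=True).as_matrix()
    W=T@r.T+np.array(o["ee_pos"]); W[d<=0]=np.nan; return o,p,W
def near(W,xy,zmin,zmax,rad):
    with np.errstate(invalid='ignore'): m=(np.hypot(W[...,0]-xy[0],W[...,1]-xy[1])<rad)&(W[...,2]>zmin)&(W[...,2]<zmax)
    return m
E
python3 - <<'E'
from h import *
o,p,W=wrist(); print(np.round(o["ee_pos"],4))
m=near(W,(.516,-.15),.12,.16,.04); q=W[m]; top=np.percentile(q[:,2],99); f=q[q[:,2]>top-.004]
print(top,f.mean(0),f.min(0),f.max(0)); v,u=np.nonzero(m); print(u.mean(),v.mean(),len(f))
cv2.imwrite("pics/w1.png",p[:,:,::-1])
E
```

```text
time: 1.82
ee_pos: [0.5156, -0.1498, 0.1978]
tcp_rot: [-179.8, -0.0, 89.8]
wrist_force: [-0.2, 0.2, -0.1]
opening: 0.0853
[ 0.5156 -0.1498  0.1978]
0.12943926611623446 [ 0.51609528 -0.14805599  0.12762841] [ 0.50630474 -0.15872443  0.12544653] [ 0.52686094 -0.13727656  0.1300115 ]
317.85729967069153 197.36004390779362 460
```

View pics/w1.png

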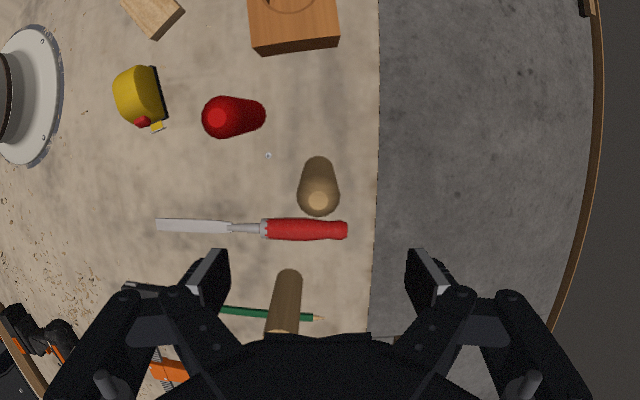

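The view shows dowel A (top at 318,187) centred between the jaws, with the chisel handle low beside it. The wrist and top measurements agree within 2 mm. Descending and gripping.

```bash
python3 -m inch '[[0.001,0,0.03,0,0,0,0],[0.001,0,0.06,0,0,0,0],[0.001,0,0.09,0,0,0,0],[0.001,0,0.115,0,0,0,0],[0.001,0,0.12,0,0,0,0],[0.001,0,0.12,0,0,0,1],[0.001,0,0.12,0,0,0,1],[0.001,0,0.12,0,0,0,1],[0.001,0,0.12,0,0,0,1],[0.001,0,0.12,0,0,0,1],[0.001,0,0.12,0,0,0,1],[0.001,0,0.12,0,0,0,1]]' 50
python3 -m inch '[[0,0,0,0,0,0,1],[0,0,0,0,0,0,1],[0,0,0,0,0,0,1],[0,0,0,0,0,0,1]]'
```

```text
time: 2.87
ee_pos: [0.5165, -0.1468, 0.0822]
tcp_rot: [179.8, 0.1, 90.0]
wrist_force: [-2.1, 0.5, 8.3]
opening: 0.0343
time: 3.2
ee_pos: [0.5166, -0.1468, 0.0822]
tcp_rot: [179.8, 0.1, 90.0]
wrist_force: [-0.7, 1.6, 9.2]
opening: 0.0343
```

Run:
```python
from h import *
o,p,W=wrist(); s,_=optics.camera("side")
c=cv2.resize(s[120:270,270:420],(600,600),interpolation=cv2.INTER_CUBIC)[:,:400]
cv2.imwrite("pics/g1.png",np.hstack([cv2.resize(p[150:400,220:420],(400,500)),c[50:550]])[:,:,::-1])
```

```text
(no output)
```

View pics/g1.png

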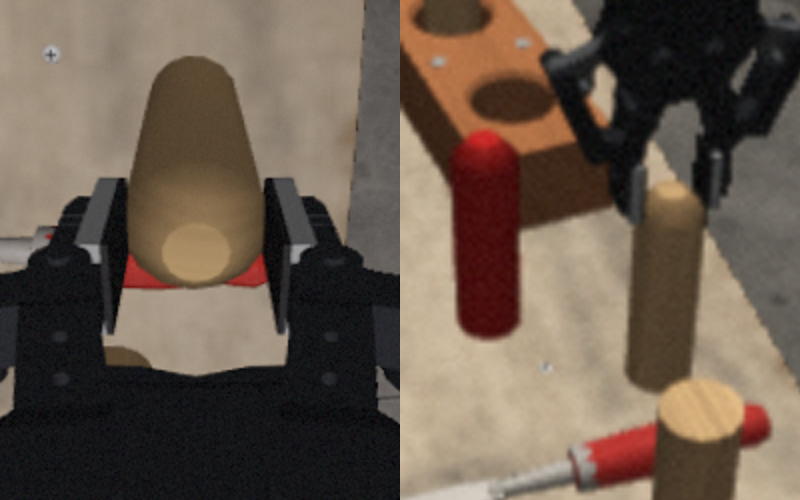

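The pads sit on the chamfer, too high on the dowel (the opening reads 34 mm instead of 38). I'll reopen, go 16 mm lower and regrip.

```bash
python3 -m inch '[[0,0,0,0,0,0,0.2],[0,0,0,0,0,0,0.2],[0,0,0,0,0,0,0.2],[0,0,0,0,0,0,0.2],[0,0,0.008,0,0,0,0.2],[0,0,0.016,0,0,0,0.2],[0,0,0.016,0,0,0,0.2],[0,0,0.016,0,0,0,1],[0,0,0.016,0,0,0,1],[0,0,0.016,0,0,0,1],[0,0,0.016,0,0,0,1],[0,0,0.016,0,0,0,1]]'
python3 -m inch '[[0,0,0,0,0,0,1],[0,0,0,0,0,0,1],[0,0,0,0,0,0,1],[0,0,0,0,0,0,1],[0,0,0,0,0,0,1]]'
```

```text
time: 4.3
ee_pos: [0.5157, -0.1465, 0.064]
tcp_rot: [180.0, 0.0, 90.0]
wrist_force: [0.6, -0.6, 1.8]
opening: 0.0364
time: 4.72
ee_pos: [0.5157, -0.1466, 0.064]
tcp_rot: [180.0, 0.0, 90.0]
wrist_force: [-0.2, 1.0, 4.6]
opening: 0.0361
```

```bash
python3 -m inch '[[0,0,-0.01,0,0,0,1],[0,0,-0.02,0,0,0,1],[0,0,-0.04,0,0,0,1],[0,0,-0.06,0,0,0,1],[0,0,-0.08,0,0,0,1],[0,0,-0.10,0,0,0,1],[0,0,-0.12,0,0,0,1],[0,0,-0.12,0,0,0,1],[0,0,-0.12,0,0,0,1]]'
cat >> h.py <<'E'
def held(W,o):
    e=np.array(o["ee_pos"]); q=W[near(W,e[:2],e[2]-.09,e[2]+.08,.035)]
    q=q[np.isfinite(q).all(1)]
    r=R.from_euler('xyz',o["tcp_rot"],degrees=True).as_matrix()
    return q,(q-e)@r
E
python3 - <<'E'
from h import *
o,p,W=wrist(); q,T=held(W,o); np.save("pics/W.npy",W)
s,sd=optics.camera("side"); P=world("side",sd)
e=np.array(o["ee_pos"]); print(e,o["opening"],o["wrist_force"])
m=near(P,e[:2],.0,e[2]-.02,.04); b=P[m]
for z0 in np.arange(np.nanmin(b[:,2]),e[2]-.02,.02):
    k=b[(b[:,2]>=z0)&(b[:,2]<z0+.02)]; print(z0.round(3),len(k),k.min(0).round(4),k.max(0).round(4))
v,u=np.nonzero(m); print(u.min(),u.max(),v.min(),v.max())
v0,u0=int(v.mean()),int(u.mean())
c=s[max(0,v0-110):v0+70,max(0,u0-90):u0+90]
cv2.imwrite("pics/g2.png",np.hstack([cv2.resize(p[150:400,220:420],(400,500)),cv2.resize(c,(400,400)).copy() if 0 else np.pad(cv2.resize(c,(400,400)),((0,100),(0,0),(0,0)))])[:,:,::-1])
E
```

```text
time: 5.47
ee_pos: [0.5159, -0.1466, 0.1851]
tcp_rot: [179.9, 0.0, 90.0]
wrist_force: [0.1, 0.4, -2.3]
opening: 0.0363
[ 0.51593767 -0.14663545  0.18507794] 0.036347169610801956 [ 0.13304866  0.39843351 -2.34891037]
0.0 323 [ 0.4782 -0.1827  0.    ] [ 0.5555 -0.1071  0.0031]Traceback (most recent call last):
  File "<stdin>", line 7, in <module>
    return umr_minimum(a, axis, None, out, keepdims, initial, where)
ValueError: zero-size array to reduction operation minimum which has no identity
```

```bash
cat > chk.py <<'E'
from h import *
import sys
o,p,W=wrist(); s,sd=optics.camera("side"); P=world("side",sd); P[sd<=0]=np.nan
e=np.array(o["ee_pos"]); print(e.round(4),round(o["opening"],4),np.round(o["wrist_force"],1))
m=near(P,e[:2],.03,e[2]+.05,.035); b=P[m]
for z0 in np.arange(.1,e[2]+.05,.02):
    k=b[(b[:,2]>=z0)&(b[:,2]<z0+.02)]
    if len(k): print(z0.round(3),len(k),k.min(0).round(4),k.max(0).round(4))
for nm,(A,mm) in dict(wrist=(W,near(W,e[:2],e[2]+.04,e[2]+.08,.025)),).items():
    q=A[mm]; 
    if len(q): t=np.percentile(q[:,2],98); f=q[q[:,2]>t-.004]; print(nm,"top z",t.round(4),"c",f.mean(0).round(4),len(f))
v,u=np.nonzero(m); v0,u0=int(v.mean()),int(u.mean()); c=s[max(0,v0-90):v0+90,max(0,u0-90):u0+90]
cv2.imwrite(f"pics/{sys.argv[1]}.png",np.hstack([cv2.resize(p[150:400,220:420],(400,400)),cv2.resize(c,(400,400))])[:,:,::-1])
E
python3 chk.py g2
```

```text
[ 0.5152 -0.1464  0.183 ] 0.0362 [ 0.9  0.4 -1.1]
0.1 10 [ 0.499  -0.1687  0.1185] [ 0.5316 -0.149   0.12  ]
0.12 143 [ 0.4983 -0.1706  0.12  ] [ 0.5352 -0.1456  0.1397]
0.14 143 [ 0.4982 -0.1707  0.14  ] [ 0.5349 -0.1485  0.1598]
0.16 162 [ 0.4979 -0.1724  0.1601] [ 0.5339 -0.145   0.18  ]
0.18 166 [ 0.4979 -0.1715  0.1802] [ 0.5348 -0.1463  0.1999]
0.2 171 [ 0.492  -0.1707  0.2004] [ 0.5404 -0.1489  0.22  ]
0.22 181 [ 0.4851 -0.1709  0.2201] [ 0.5494 -0.1432  0.2329]
wrist top z 0.255 c [ 0.514  -0.1414  0.2537] 535
```

View pics/g2.png

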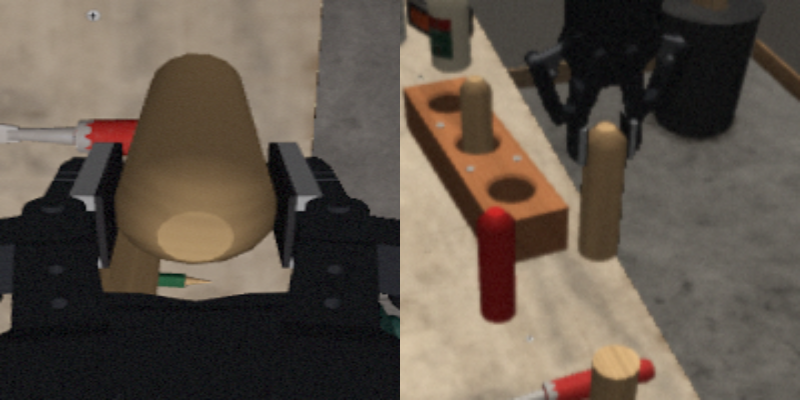

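The dowel is held upright, with its foot 64 mm below the TCP. I'll move it over the near bore (rack y = -110).

```bash
python3 -m inch '[[0.03,-0.004,0,0,0,0,1],[0.065,-0.009,0,0,0,0,1],[0.1,-0.014,0,0,0,0,1],[0.135,-0.019,0,0,0,0,1],[0.17,-0.024,0,0,0,0,1],[0.195,-0.027,0,0,0,0,1],[0.2045,-0.0285,0,0,0,0,1],[0.2045,-0.0285,0.02,0,0,0,1],[0.2045,-0.0285,0.04,0,0,0,1],[0.2045,-0.0285,0.04,0,0,0,1],[0.2045,-0.0285,0.04,0,0,0,1]]'
python3 chk.py g3
```

```text
time: 6.58
ee_pos: [0.4861, 0.0575, 0.1427]
tcp_rot: [-179.8, 0.0, 90.0]
wrist_force: [-0.1, -0.0, -0.4]
opening: 0.0363
[0.4861 0.0575 0.1427] 0.0363 [-0.1 -0.  -0.4]
0.1 103 [0.4698 0.0319 0.1006] [0.5058 0.0588 0.12  ]
0.12 118 [0.4702 0.0318 0.1205] [0.5063 0.0569 0.1398]
0.14 121 [0.47   0.0317 0.1402] [0.5064 0.0538 0.16  ]
0.16 123 [0.4644 0.0316 0.1602] [0.5129 0.055  0.1797]
0.18 128 [0.4569 0.0324 0.18  ] [0.5195 0.0652 0.1927]
wrist top z 0.2144 c [0.4854 0.0623 0.2128] 675
```

View pics/g3.png

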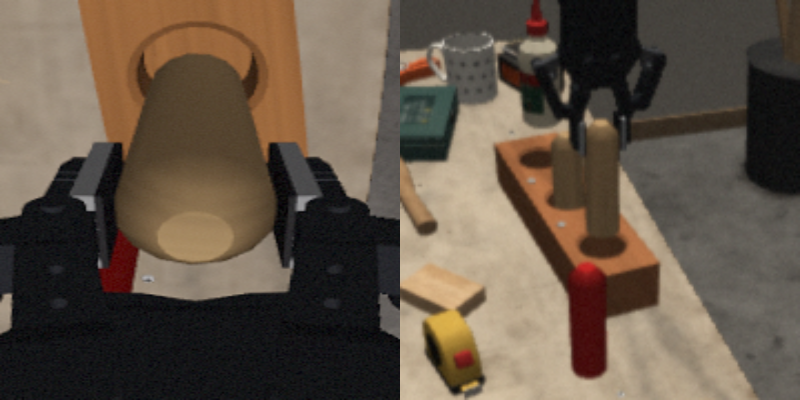

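The side view shows the dowel (column 602) over the bore (603), and the wrist view has it centred too. Inserting.

```bash
python3 -m inch '[[0,0,0.01,0,0,0,1],[0,0,0.02,0,0,0,1],[0,0,0.03,0,0,0,1],[0,0,0.04,0,0,0,1],[0,0,0.05,0,0,0,1],[0,0,0.055,0,0,0,1],[0,0,0.055,0,0,0,1]]'
python3 -m inch '[[0,0,0.003,0,0,0,1],[0,0,0.006,0,0,0,1],[0,0,0.007,0,0,0,1],[0,0,0.007,0,0,0,1]]'
```

```text
time: 7.27
ee_pos: [0.4861, 0.0579, 0.087]
tcp_rot: [-179.9, 0.0, 90.0]
wrist_force: [-0.5, -0.1, -0.7]
opening: 0.0365
time: 7.6
ee_pos: [0.487, 0.058, 0.0817]
tcp_rot: [180.0, 0.0, 90.0]
wrist_force: [-0.2, 0.1, -0.4]
opening: 0.0361
```

```bash
python3 -m inch '[[0,0,0.001,0,0,0,1],[0,0,0.002,0,0,0,1],[0,0,0.003,0,0,0,1],[0,0,0.003,0,0,0,1]]'
python3 -m inch '[[0,0,0,0,0,0,0],[0,0,0,0,0,0,0],[0,0,0,0,0,0,0],[0,0,0,0,0,0,0],[0,0,0,0,0,0,0],[0,0,0,0,0,0,0],[0,0,-0.02,0,0,0,0],[0,0,-0.05,0,0,0,0],[0,0,-0.09,0,0,0,0],[0,0,-0.13,0,0,0,0],[0,0,-0.17,0,0,0,0],[0,0,-0.17,0,0,0,0]]'
python3 - <<'E'
from h import *
o,p,W=wrist()
for n,A in (("wrist",W),):
    q=A[near(A,(.487,.055),.12,.17,.03)]; t=np.percentile(q[:,2],98); f=q[q[:,2]>t-.004]; print(n,t,f.mean(0).round(4),len(f))
p,d=optics.camera("side"); A=world("side",d); q=A[near(A,(.487,.055),.08,.17,.03)]; print("side",q[:,2].max(),q.min(0).round(4),q.max(0).round(4))
E
```

```text
time: 7.93
ee_pos: [0.4871, 0.058, 0.079]
tcp_rot: [180.0, -0.0, 90.0]
wrist_force: [-0.7, -0.1, 1.8]
opening: 0.0366
time: 8.93
ee_pos: [0.4886, 0.0582, 0.2566]
tcp_rot: [179.4, -0.1, 90.0]
wrist_force: [1.5, 0.8, 1.1]
opening: 0.0854
wrist 0.14389701024692392 [0.4879 0.0566 0.1424] 370
side 0.14639933857597015 [0.4707 0.0317 0.0802] [0.5082 0.0626 0.1464]
```

Dowel A is seated: its top is at 0.144–0.146 m and it is centred in the bore. Now to B.

```bash
python3 -m inch '[[-0.476,-0.008,0.05,0,0,0,0],[-0.476,-0.008,0.05,0,0,0,0],[-0.476,-0.008,0.05,0,0,0,0],[-0.476,-0.008,0.05,0,0,0,0],[-0.476,-0.008,0.05,0,0,0,0],[-0.476,-0.008,0.05,0,0,0,0],[-0.476,-0.008,0.05,0,0,0,0],[-0.476,-0.008,0.05,0,0,0,0],[-0.476,-0.008,0.05,0,0,0,0],[-0.476,-0.008,0.05,0,0,0,0],[-0.476,-0.008,0.05,0,0,0,0],[-0.476,-0.008,0.05,0,0,0,0]]'
python3 -m inch '[[0,0,0,0,0,0,0],[0,0,0,0,0,0,0]]'
python3 - <<'E'
from h import *
o,p,W=wrist(); print(np.round(o["ee_pos"],4))
m=near(W,(.479,-.42),.11,.16,.04); q=W[m]; top=np.percentile(q[:,2],99); f=q[q[:,2]>top-.004]
print(top,f.mean(0),np.ptp(f,0)); v,u=np.nonzero(m); print(u.mean(),v.mean(),len(f))
cv2.imwrite("pics/w2.png",p[:,:,::-1])
E
```

```text
time: 10.03
ee_pos: [0.4774, -0.4216, 0.1951]
tcp_rot: [-179.8, -0.1, 89.9]
wrist_force: [0.8, -0.8, 0.0]
opening: 0.0852
time: 10.2
ee_pos: [0.478, -0.4186, 0.196]
tcp_rot: [-179.8, -0.2, 89.9]
wrist_force: [1.2, 1.1, 0.8]
opening: 0.0853
[ 0.478  -0.4186  0.196 ]
0.1291358961319813 [ 0.47857779 -0.41974566  0.12750214] [0.02055768 0.02139512 0.00462481]
318.25412541254127 199.19075907590758 476
```

View pics/w2.png

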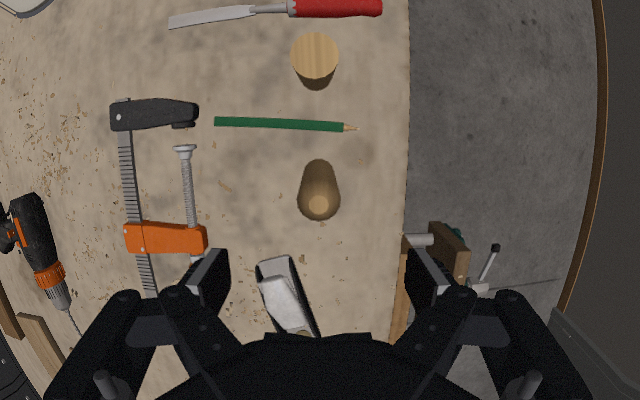

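The view shows dowel B, with its small chamfered flat, at (318,195) between the jaws. The square dowel is at (315,55), clear of them. Descending to TCP z ≈ 0.064 and gripping.

```bash
python3 -m inch '[[-0.001,0,0.03,0,0,0,0],[-0.001,0,0.06,0,0,0,0],[-0.001,0,0.09,0,0,0,0],[-0.001,0,0.115,0,0,0,0],[-0.001,0,0.128,0,0,0,0],[-0.001,0,0.132,0,0,0,0],[-0.001,0,0.132,0,0,0,0],[-0.001,0,0.132,0,0,0,1],[-0.001,0,0.132,0,0,0,1],[-0.001,0,0.132,0,0,0,1],[-0.001,0,0.132,0,0,0,1],[-0.001,0,0.132,0,0,0,1]]'
python3 -m inch '[[0,0,0,0,0,0,1],[0,0,0,0,0,0,1],[0,0,0,0,0,0,1],[0,0,0,0,0,0,1],[0,0,0,0,0,0,1],[0,0,0,0,0,0,1],[0,0,0,0,0,0,1]]'
```

```text
time: 11.25
ee_pos: [0.4794, -0.4195, 0.0681]
tcp_rot: [179.9, 0.1, 90.0]
wrist_force: [-0.8, -0.8, 7.0]
opening: 0.0362
time: 11.83
ee_pos: [0.4794, -0.4196, 0.0681]
tcp_rot: [179.9, 0.1, 90.0]
wrist_force: [-0.6, -0.1, 6.1]
opening: 0.0361
```

```bash
python3 -m inch '[[0,0,-0.01,0,0,0,1],[0,0,-0.02,0,0,0,1],[0,0,-0.04,0,0,0,1],[0,0,-0.06,0,0,0,1],[0,0,-0.08,0,0,0,1],[0,0,-0.10,0,0,0,1],[0,0,-0.12,0,0,0,1],[0,0,-0.14,0,0,0,1],[0,0,-0.16,0,0,0,1],[0,0,-0.175,0,0,0,1],[0,0,-0.175,0,0,0,1],[0,0,-0.175,0,0,0,1]]'
python3 chk.py g4
```

```text
time: 12.83
ee_pos: [0.4793, -0.4193, 0.2426]
tcp_rot: [179.9, 0.1, 90.0]
wrist_force: [0.2, -0.3, -1.5]
opening: 0.0358
[ 0.4793 -0.4193  0.2426] 0.0358 [ 0.2 -0.3 -1.5]
0.16 76 [ 0.4616 -0.4403  0.1724] [ 0.4948 -0.4138  0.18  ]
0.18 253 [ 0.4613 -0.4412  0.1801] [ 0.4947 -0.4119  0.2   ]
0.2 267 [ 0.4613 -0.4416  0.2   ] [ 0.4947 -0.413   0.2199]
0.22 295 [ 0.4616 -0.4413  0.2201] [ 0.4952 -0.4118  0.24  ]
0.24 314 [ 0.4616 -0.4413  0.2401] [ 0.4956 -0.4128  0.26  ]
0.26 328 [ 0.4562 -0.4413  0.26  ] [ 0.506  -0.4139  0.2799]
0.28 384 [ 0.449  -0.4414  0.28  ] [ 0.5129 -0.4104  0.2926]
wrist top z 0.3149 c [ 0.4796 -0.4136  0.3142] 410
```

Held upright with the foot at 0.173 m, clear of everything on the way. I'll carry it over to the far bore.

```bash
python3 -m inch '[[0.02,-0.001,0,0,0,0,1],[0.05,-0.002,0,0,0,0,1],[0.085,-0.003,0,0,0,0,1],[0.12,-0.004,0,0,0,0,1],[0.155,-0.005,0,0,0,0,1],[0.19,-0.006,0,0,0,0,1],[0.225,-0.007,0,0,0,0,1],[0.26,-0.008,0,0,0,0,1],[0.295,-0.009,0,0,0,0,1],[0.33,-0.01,0,0,0,0,1],[0.365,-0.011,0,0,0,0,1],[0.4,-0.012,0,0,0,0,1]]'
python3 -m inch '[[0.035,-0.001,0,0,0,0,1],[0.07,-0.002,0,0,0,0,1],[0.105,-0.003,0,0,0,0,1],[0.14,-0.004,0,0,0,0,1],[0.175,-0.005,0,0,0,0,1],[0.21,-0.006,0,0,0,0,1],[0.245,-0.006,0,0,0,0,1],[0.27,-0.006,0,0,0,0,1],[0.285,-0.006,0,0,0,0,1],[0.293,-0.006,0,0,0,0,1],[0.293,-0.006,0,0,0,0,1],[0.293,-0.006,0,0,0,0,1]]'
```

```text
time: 13.93
ee_pos: [0.466, -0.0174, 0.2405]
tcp_rot: [-179.9, -0.0, 90.0]
wrist_force: [1.0, -0.1, -0.9]
opening: 0.0361
time: 14.93
ee_pos: [0.4609, 0.2732, 0.2413]
tcp_rot: [-180.0, 0.0, 90.0]
wrist_force: [0.3, -0.2, -1.1]
opening: 0.0361
```

Lower until the foot is about 20 mm above the rack, then look.

```bash
python3 -m inch '[[0,0,0.02,0,0,0,1],[0,0,0.04,0,0,0,1],[0,0,0.06,0,0,0,1],[0,0,0.08,0,0,0,1],[0,0,0.093,0,0,0,1],[0,0,0.093,0,0,0,1],[0,0,0.093,0,0,0,1]]'
python3 chk.py g5
```

```text
time: 15.52
ee_pos: [0.4609, 0.2726, 0.1488]
tcp_rot: [-180.0, 0.0, 89.9]
wrist_force: [0.2, -0.2, -0.7]
opening: 0.0359
[0.4609 0.2726 0.1488] 0.0359 [ 0.2 -0.2 -0.7]
0.1 84 [0.444  0.2485 0.1001] [0.4794 0.2723 0.12  ]
0.12 93 [0.4438 0.247  0.1202] [0.4813 0.2705 0.1399]
0.14 89 [0.4449 0.2495 0.14  ] [0.478  0.2683 0.1598]
0.16 100 [0.4441 0.2459 0.1602] [0.48   0.2713 0.1799]
0.18 136 [0.4316 0.2485 0.1802] [0.4932 0.2785 0.1987]
wrist top z 0.2211 c [0.4603 0.2781 0.2203] 424
```

View pics/g5.png

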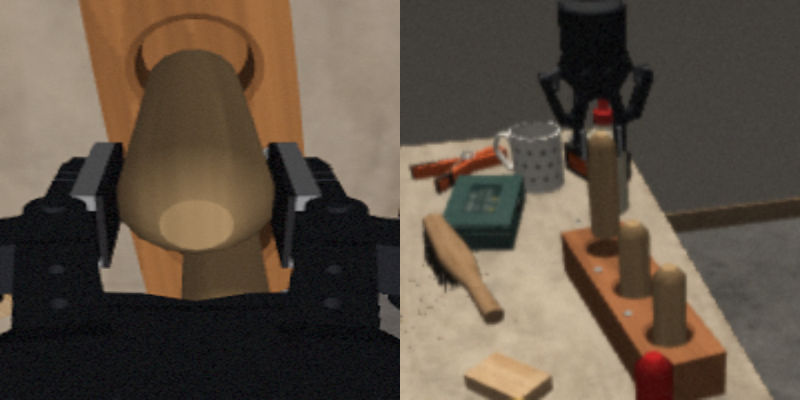

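The view shows the dowel over the far bore, with the ring centred at about column 195 and the dowel at 197. I'll shift 2 mm in +y and insert.

```bash
python3 -m inch '[[0.002,0,0.008,0,0,0,1],[0.002,0,0.018,0,0,0,1],[0.002,0,0.028,0,0,0,1],[0.002,0,0.038,0,0,0,1],[0.002,0,0.048,0,0,0,1],[0.002,0,0.058,0,0,0,1],[0.002,0,0.061,0,0,0,1],[0.002,0,0.061,0,0,0,1]]'
python3 -m inch '[[0,0,0.001,0,0,0,1],[0,0,0.002,0,0,0,1],[0,0,0.003,0,0,0,1],[0,0,0.004,0,0,0,1],[0,0,0.004,0,0,0,1]]'
```

```text
time: 16.28
ee_pos: [0.4603, 0.2757, 0.0863]
tcp_rot: [-179.9, 0.1, 90.0]
wrist_force: [-0.3, 1.0, -1.1]
opening: 0.0361
time: 16.7
ee_pos: [0.461, 0.276, 0.0837]
tcp_rot: [180.0, -0.0, 90.0]
wrist_force: [-0.9, 0.2, -0.7]
opening: 0.036
```

Release, retreat upward, and check everything.

```bash
python3 -m inch '[[0,0,0.001,0,0,0,1],[0,0,0.001,0,0,0,0],[0,0,0.001,0,0,0,0],[0,0,0.001,0,0,0,0],[0,0,0.001,0,0,0,0],[0,0,0.001,0,0,0,0],[0,0,0.001,0,0,0,0],[0,0,-0.03,0,0,0,0],[0,0,-0.07,0,0,0,0],[0,0,-0.11,0,0,0,0],[0,0,-0.15,0,0,0,0],[0,0,-0.15,0,0,0,0]]'
python3 -m inch '[[0.02,-0.1,-0.03,0,0,0,0],[0.02,-0.1,-0.03,0,0,0,0],[0.02,-0.1,-0.03,0,0,0,0],[0.02,-0.1,-0.03,0,0,0,0],[0.02,-0.1,-0.03,0,0,0,0]]'
python3 - <<'E'
from h import *
s,sd=optics.camera("side"); P=world("side",sd); P[sd<=0]=np.nan
t,td=optics.camera("top"); Q=world("top",td); Q[td<=0]=np.nan
for n,xy in dict(far=(.461,.273),near=(.487,.055),sq=(.476,-.302)).items():
  for c,A in (("side",P),("top",Q)):
    q=A[near(A,xy,.1,.17,.03)]
    if len(q)<20: print(n,c,"few"); continue
    z=np.percentile(q[:,2],99); f=q[q[:,2]>z-.006]; print(n,c,z.round(4),f.mean(0).round(4),len(f))
cv2.imwrite("pics/end.png",np.vstack([cv2.resize(t[150:280,110:480],(740,260)),cv2.resize(s[80:300,200:420],(320,320))[:, :].copy() if 0 else np.pad(cv2.resize(s[80:300,200:420],(320,320)),((0,0),(0,420),(0,0)))])[:,:,::-1])
E
```

```text
time: 17.7
ee_pos: [0.4625, 0.277, 0.242]
tcp_rot: [179.5, -0.3, 90.0]
wrist_force: [1.2, 1.3, 0.3]
opening: 0.0858
time: 18.12
ee_pos: [0.3605, 0.2965, 0.2645]
tcp_rot: [179.9, -0.1, 90.1]
wrist_force: [-0.1, 0.0, -0.7]
opening: 0.0855
far side 0.1455 [0.4615 0.2689 0.1431] 34
far top 0.1487 [0.4605 0.2716 0.1457] 101
near side 0.1462 [0.4889 0.0495 0.1436] 44
near top 0.1486 [0.4883 0.0536 0.1455] 95
sq side 0.1317 [ 0.4769 -0.305   0.13  ] 296
sq top 0.134 [ 0.4764 -0.3025  0.1312] 237
```

View pics/end.png

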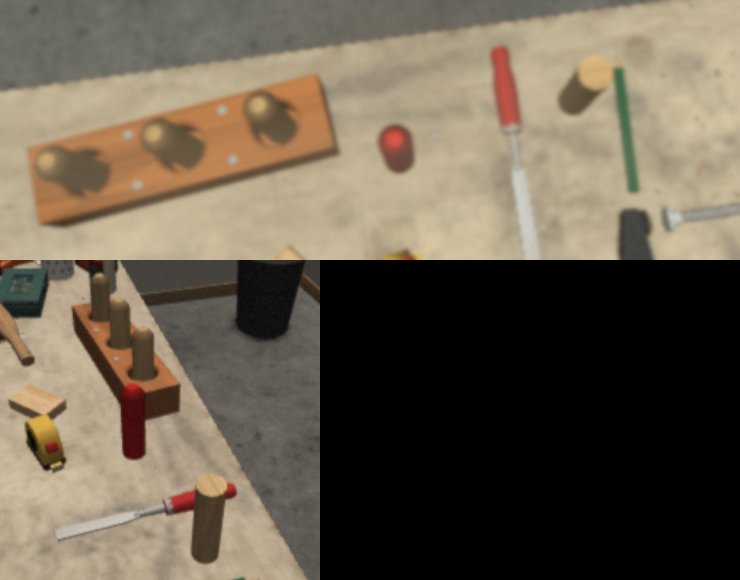

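The view shows three upright dowels in the rack, with tops level at 0.1485 m in the top view. The fixed dowel read 0.1484. Both placed dowels are within 2 mm of their bore axes, and the square dowel has not moved. Handing in.

```bash
python3 -c "
from workcell import order; print(order.job_done())"
```

```text
the job is handed in; nothing more can be done
None
```

Both chamfered dowels now stand in the rack's outer bores, chamfered end up, and I handed the job in at about 18 s of the 64 s allowed. The hand-in gives no verdict.

- **Final checks:** In the top view both placed dowels' tops read the same height as the fixed middle one (0.1485 m against 0.1484 m), within about 2 mm of their bore axes. They look upright. The square-ended dowel reads within 1 mm of its start, the red look-alike looks to be where it was, and the gripper was open and clear of everything.
- **What went wrong:** My first grip on the first dowel landed on the chamfer, with the opening reading 34 mm. I reopened, gripped 16 mm lower and it held.
- **Small disagreements:** The side camera puts the tops 3–4 mm lower in y than the top camera does. This is probably because it sees mainly the near faces, plus calibration error. The opening read 36 mm on both good grips although the dowels are 38 mm wide. Either way, the side-camera readings are still within the 15 mm allowed.

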